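# Set the polarizer lever to the red mark and lock it

### The job

On the black polarizer unit, push the lever round with the fingertips until it points squarely at the red clip on the edge of the scale plate, then push the green locking slide in towards the ring until it stops, leaving the lever on its mark. Push gently with the outside of the fingers only: do not pinch or lift anything, do not lock before the lever is set, and leave the small boxes and cases beside the unit where they stand.

Things in the scene. Friction and masses are not known exactly. Their poses are not given: they have to be found in the camera images.
- polarizer: Polarizer unit fixed to the bench, turned by up to 0.4 rad: black plate 200 (x) x 196 (y) x 12 mm, grey round housing 96 mm across, on it a metal ring 86 mm across with amber glass (top at z = 37 mm), white ticks every 10 degrees. Origin on the ring's axis, under the plate's centre, at bench height; +x to its back (green slide), -x to its front, +y to its left.
- lever (a joint): Angle of ring and lever about the ring's axis, rad. 0: lever along the unit's -x (front); positive counter-clockwise from above (+pi/2: along the unit's -y, -pi/2: along +y). Starts within 0.5 of the front, stops at +-2.2. Turns stiffly (about 0.08 N m, 1 to 2 N at the knob), stays where left. A flat steel bar, top at z = 34 mm, its point 79 mm from the axis.
- ring_axis (a point): Point on the ring's axis at the top of the ring, 37 mm above the bench; its axes turn with the ring: the lever lies along its -x.
- lever_knob (a point): Centre of the top of the lever's upright yellow knob, 70 mm above the bench and 66 mm from the ring's axis: a cylinder 16 mm in diameter, from 44 to 70 mm above the bench, on a 10 mm stem. Its axes are those of the ring.
- red_clip: Red clip, the mark to set: tab 10 x 18 x 10 mm, top at z = 22 mm, fixed near the left or right edge of the plate, 88 mm sideways of the axis and up to 30 mm forward or back of it. Origin at the centre of its underside. The lever is set when its line, from the ring's axis through the knob, runs through the middle of the clip.
- blue_clip: Blue clip of the same shape near the other edge; it marks another setting, not wanted now.
- lock (a joint): Travel of the green locking slide, m: 0 fully out, 0.018 fully home against its stop. It moves along the unit's -x, towards the ring, with about 1.5 N of friction, and stays where it is left. It starts 0 to 4 mm in.
- lock_tab (a point): Centre of the top of the slide's upright green tab, at z = 48 mm, 84 mm behind the ring's axis (unit's +x) when fully out. The tab is 8 mm thick (unit's x) and 30 mm wide (y), and stands clear above z = 21 mm, over two low guide rails at its sides. Push its back face, the one away from the ring; behind it is 12 mm of bare plate, then bench.
- objective_case_1: Loose objective case beside the unit, clear cap and black foot, 39 mm across, 64 mm high; origin at the centre of its underside. To be left alone.
- filter_cube: Loose black filter cube beside the unit, 38 mm; origin at the centre of its underside. To be left alone.
- cover_glass_box_1: Loose small white box beside the unit, 33 x 33 x 21 mm; origin at the centre of its underside. To be left alone.

How it is judged:
By the outcome, as a careful person would: the job done as asked, in the order asked, and still so for the second after the job is handed in, with the robot touching nothing.
It also fails if it takes over 54 s, if anything falls off the work surface, if the arm or the gripper's body presses on something with over 40 N, if the wrist force passes 120 N, or if a joint passes its speed limit or range.

### The arm

A 6-joint arm with a two-finger parallel gripper is mounted at the origin on a cart in front of the work surface, level with it; the furniture and walls round the work are solid. World frame = base frame: x ahead of the robot, y to its left, z up, the work surface at z = 0. Lengths are in m, angles in rad, forces in N, time in s.
With the tool pointing down it reaches from about 0.25 to 0.775 m from the base axis. Payload 4 kg.
Tool frame: the origin (TCP) lies at the very end of the fingers, on their centre line; the grasp point (between the pads) lies 19 mm behind it (robot.tcp_to_grasp is the distance from the TCP to the grasp point, in m); z points along the fingers, y is the line along which they close (so a half turn about z gives the same grasp; the last joint's range is limited). The gripper opens to 94 mm and grips with 3 to 60 N. Pads are 16 mm wide; open, the fingers measure 119 mm over their backs; the gripper's body (75 mm by 177 mm) begins 78 mm behind the grasp point.
Start: joints at [1.037, 0.087, 1.371, -0, 1.684, -0.103], TCP at [0.23, 0.5, 0.206] pointing down, gripper open.
Joint ranges: [-3.1, 3.1], [-0.76, 2.03], [0.27, 2.55], [-1.08, 4.22], [0.17, 2.65], [-2.57, 2.57]. Speed limits (rad/s): [2.79, 2.79, 3.14, 3.14, 3.14, 3.14].

### API

Orientations are given as [roll, pitch, yaw] about the fixed x, y, z axes, in that order (R = Rz(yaw) Ry(pitch) Rx(roll)).
In Python, from bench import robot gives the robot as it stands.
- The arm moves only by the shell command python3 nudge.py 'ROWS'. ROWS is a JSON list that holds a single list of rows (three levels of brackets), with 1 to 20 rows, each of 5 numbers: the finger opening in m, then dx, dy, dz in mm, then a turn about the tool's z in units of 0.1 rad; each row shifts and turns the commanded pose from where the row before left it, along the tool's axes as they then stand; what a row does not reach is not made up. A row lasts 1/12 s, in which the tool goes at most 0.0417 m and 0.125 rad, less where a joint would pass 70% of its speed; a pose out of reach is approached as far as the arm can. The fingers move at their own pace and stop on an object; the grip force is fixed at half the most. Time passes only in rows, so rows that do not move let the fingers close. It prints the time, the measured TCP pose, the force, the opening and the grip force at its end. Input that does not fit is refused with a message, and nothing moves.
- robot.get_obs(): the state, without advancing time (a new reading comes with each control period).
- robot.snapshot(name): name is "scene" or "top" or "wrist"; returns a dict with "color" (420x560x3 uint8, blue, green, red), "fx", "fy", "cx", "cy" (pixels), "extrinsics" (4x4, takes a point from world to camera coordinates). Camera axes: x right, y down, z forward; pixel columns grow to the right and rows downward; lengths in m; the calibration is good to about 2 mm. A picture is of the moment at which its call begins. There is no depth.
- robot.close_job(): hands the job in; it is judged then, once.
The state is a dict: "time": time; "joint_positions": joint angles; "qvel": joint speeds; "joint_torque": joint torques, N m; "tool_pos": TCP position; "ee_rot": TCP orientation; "wrist_force": force on the tool from outside, world axes, zero at the start; "wrist_torque": the same for the moment, N m; "width": finger opening in m; "finger_force": force on a finger pad.
Only numpy, scipy, OpenCV 4.12 (cv2) and the standard library are available. Lean on these libraries where they do the work, as an engineer would, in place of code of your own. Each camera call takes 0.05 s, during which the arm holds its last target. There are 200 camera calls.

## Working session

There is one attempt and no reset: what is moved stays moved. The work goes in short steps, Python scripts to look and compute and a shell command to move; the robot and the scene stay as the last step left them, time stands still between calls to the robot, and variables do not carry over. Pictures are saved under pics/ and viewed, at most 10 in all, crops included, and the job is handed in when it is done.

```bash
ls; mkdir -p pics; python3 - <<'E'
from bench import robot
import cv2
for n in ("top","scene"):
    s=robot.snapshot(n); cv2.imwrite(f"pics/{n}0.png",s["color"]); print(n,s["fx"],s["fy"],s["cx"],s["cy"],s["extrinsics"])
o=robot.get_obs(); print(o["time"],o["tool_pos"],o["ee_rot"],o["width"])
E
```

```text
bench.py
nudge.py
pics
top 407.96828778744793 407.96828778744793 276.0237987106943 209.63540143306028 [[-0.02823025 -0.99905271 -0.03311686  0.02052003]
 [-0.98387238  0.03362489 -0.17568296  0.56029201]
 [ 0.17663009  0.02762319 -0.98388961  0.86113627]
 [ 0.          0.          0.          1.        ]]
scene 404.8668466318767 404.8668466318767 279.2860341290807 214.01555897456404 [[ 7.29431841e-01 -6.84053258e-01 -5.73412989e-04 -4.16815928e-01]
 [-2.88676049e-01 -3.07066007e-01 -9.06849826e-01  2.28812991e-01]
 [ 6.20157502e-01  6.61650669e-01 -4.21453515e-01  5.88803884e-01]
 [ 0.00000000e+00  0.00000000e+00  0.00000000e+00  1.00000000e+00]]
0.1 [0.22944175 0.49931334 0.20441371] [-3.13955797e+00 -1.91275769e-04  2.71075731e+00] 0.09440637410459346
```

View pics/top0.png

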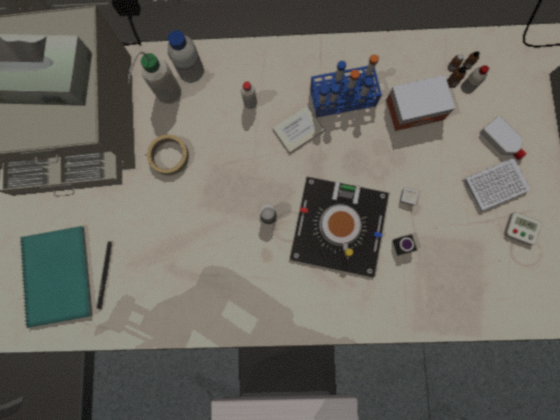

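```bash
python3 - <<'E'
import cv2
a=cv2.imread("pics/top0.png")[165:285,250:430]
cv2.imwrite("pics/topc.png",cv2.resize(cv2.convertScaleAbs(a,alpha=1.5),None,fx=4.4,fy=4.4,interpolation=cv2.INTER_CUBIC))
E
```

```text
(no output)
```

View pics/topc.png

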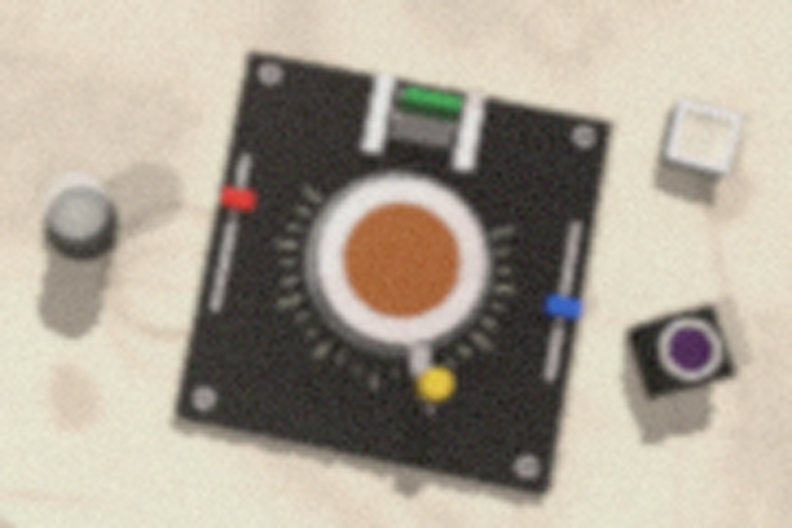

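View pics/scene0.png

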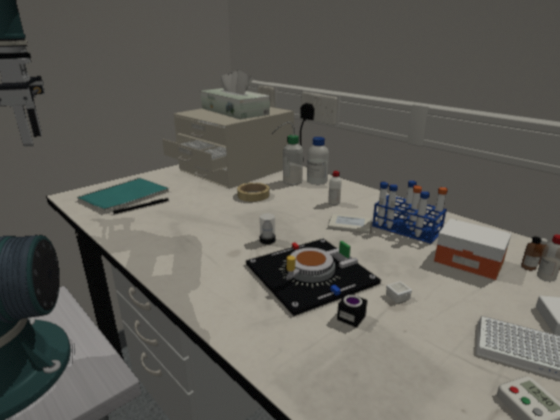

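The red clip is on the left edge at crop pixel (239,198) and the knob is at the front, (437,384). The ring's centre is at (403,260), the green tab's top at (433,98), and the screws at (270,73), (584,135), (527,466) and (204,398). The case stands to the left at (80,220), and the box and cube are on the right.

```bash
cat > h.py <<'E'
import numpy as np
from bench import robot
def ray(s,u,v,z):
    E=np.array(s["extrinsics"]);R,t=E[:3,:3],E[:3,3];c=-R.T@t
    d=R.T@np.array([(u-s["cx"])/s["fx"],(v-s["cy"])/s["fy"],1]);return (c+d*(z-c[2])/d[2])[:2]
def crop(u,v): return 250+(u+.5)/4.4-.5,165+(v+.5)/4.4-.5
E
python3 - <<'E'
from h import *
s=robot.snapshot("top")
P={k:ray(s,*crop(u,v),z) for k,u,v,z in [("s1",270,73,.012),("s2",584,135,.012),("s3",527,466,.012),("s4",204,398,.012),("amber",403,260,.036),("red",239,198,.022),("blue",564,306,.022),("knob",437,384,.07),("tab",433,98,.048),("case",80,215,.064),("box",708,133,.021),("cube",690,347,.038)]}
for k in P: print(k,P[k].round(4))
c=(P["s1"]+P["s2"]+P["s3"]+P["s4"])/4
d=(P["s1"]+P["s2"]-P["s3"]-P["s4"]);yw=np.arctan2(d[1],d[0])
d=P["s1"]+P["s4"]-P["s2"]-P["s3"];yw2=np.arctan2(d[1],d[0])-np.pi/2
yw3=np.arctan2(*(P["red"]-P["blue"])[::-1])-np.pi/2
print("centre",c,"yaw",yw,yw2)
y=(yw+yw2)/2;R=np.array([[np.cos(y),np.sin(y)],[-np.sin(y),np.cos(y)]])
for c0 in (c,P["amber"]):
  for k in P: print(k,(R@(P[k]-c0)).round(4),end=' ')
  print()
E
```

```text
s1 [ 0.6325 -0.08  ]
s2 [ 0.5928 -0.2437]
s3 [ 0.4212 -0.2021]
s4 [ 0.4608 -0.0384]
amber [ 0.5261 -0.1418]
red [ 0.5635 -0.0603]
blue [ 0.5015 -0.2246]
knob [ 0.4603 -0.1503]
tab [ 0.6074 -0.1602]
case [0.5502 0.021 ]
box [ 0.5898 -0.3058]
cube [ 0.4771 -0.2822]
centre [ 0.52682822 -0.14103444] yaw -0.2377268408504609 -0.2376369151066997
s1 [0.0883 0.0842] s2 [ 0.0883 -0.0842] s3 [-0.0883 -0.0842] s4 [-0.0883  0.0842] amber [-0.0005 -0.0009] red [0.0167 0.0871] blue [-0.0049 -0.0871] knob [-0.0625 -0.0247] tab [0.0828 0.0004] case [-0.0154  0.1629] box [ 0.1    -0.1453] cube [-0.015  -0.1489] 
s1 [0.0888 0.0852] s2 [ 0.0888 -0.0833] s3 [-0.0878 -0.0833] s4 [-0.0879  0.0851] amber [0. 0.] red [0.0172 0.088 ] blue [-0.0044 -0.0862] knob [-0.062  -0.0238] tab [0.0833 0.0013] case [-0.0149  0.1639] box [ 0.1005 -0.1444] cube [-0.0146 -0.148 ] 
```
Great consistency. Centre ~ (0.5265,-0.1413), yaw -0.2377. Red at unit (0.017,0.088): angle: lever direction (-cos a, -sin a)... at a: -pi/2 → +y: direction = (-cos a, -sin a). Red: (-cos a=.19, -sin a=.98): a = -(pi/2+0.191) = -1.762. Knob start a: (-.062,-.0245): a=+0.37. Must swing 2.13 rad clockwise.

The rows are not in the units I measure in: shifts go in mm and turns go in units of 0.1 rad. I convert before sending: -0.0273 m is -27.3, -0.0262 m is -26.2.

```bash
python3 nudge.py '[[[0,-26.2,-27.3,0,0],[0,-26.2,-27.3,0,0],[0,-26.2,-27.3,0,0],[0,-26.2,-27.3,0,0],[0,-26.2,-27.3,0,0],[0,-26.2,-27.3,0,0],[0,-26.2,-27.3,0,0],[0,-26.2,-27.3,0,0],[0,-26.2,-27.3,0,0],[0,-26.2,-27.3,0,0],[0,-26.2,-27.3,0,0],[0,-26.2,-27.3,0,0],[0,-26.2,-27.3,0,0],[0,-26.2,-27.3,0,0],[0,-26.2,-27.3,0,0],[0,-26.2,-27.3,0,0],[0,-26.2,-27.3,0,0],[0,-26.2,-27.3,0,0],[0,-26.2,-27.3,0,0]]]'
python3 nudge.py '[[[0,0,0,0,1.25],[0,0,0,0,1.25],[0,0,0,0,1.25],[0,0,0,0,1.25],[0,0,0,0,1.25],[0,0,0,0,1.25],[0,0,0,0,1.25],[0,0,0,0,1.25],[0,0,0,0,0],[0,0,0,0,0]]]'
python3 - <<'E'
from h import *
import cv2
o=robot.get_obs();print(o["tool_pos"],o["ee_rot"],o["wrist_force"])
s=robot.snapshot("wrist");cv2.imwrite("pics/w1.png",s["color"])
E
```

```text
time: 1.73
tool_pos: [0.4654, -0.1814, 0.2051]
ee_rot: [3.141, -0.0, 2.71]
wrist_force: [0.6, 0.0, -0.1]
width: 0.0003
finger_force: 0.0
time: 2.57
tool_pos: [0.4652, -0.1793, 0.2052]
ee_rot: [-3.141, -0.0, 1.714]
wrist_force: [0.8, 0.6, 0.9]
width: 0.0003
finger_force: 0.0
[ 0.46523646 -0.17932693  0.20518182] [-3.14117709e+00 -4.49409484e-04  1.71395633e+00] [0.81291731 0.6001112  0.88223285]
```

View pics/w1.png

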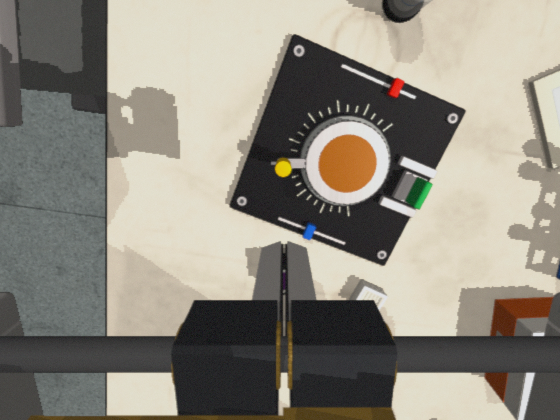

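The wrist view, with all in sight: knob (283,168), amber centre (348,163), red clip (396,88), blue clip (309,231), screws at (299,50), (453,118), (382,255) and (242,201), green tab top about (424,193).

```bash
python3 - <<'E'
from h import *
s=robot.snapshot("wrist")
P={k:ray(s,u,v,z) for k,u,v,z in [("s1",299,50,.012),("s2",453,118,.012),("s3",382,255,.012),("s4",242,201,.012),("amber",348,163,.036),("red",396,87,.022),("blue",309,231,.022),("knob",283,168,.07),("tab",424,193,.048)]}
c=(P["s1"]+P["s2"]+P["s3"]+P["s4"])/4
d=(P["s1"]+P["s2"]-P["s3"]-P["s4"]);yw=np.arctan2(d[1],d[0])
d=P["s2"]+P["s3"]-P["s1"]-P["s4"];yw2=np.arctan2(d[1],d[0])
print("centre",c,P["amber"],"yaw",yw-np.pi/2,yw2,P["knob"],P["red"])
y=-.2377;R=np.array([[np.cos(y),np.sin(y)],[-np.sin(y),np.cos(y)]])
for k in P: print(k,(R@(P[k]-c)).round(4),(R@(P[k]-P["amber"])).round(4))
E
```

```text
centre [ 0.52573462 -0.14081677] [ 0.52561784 -0.13976453] yaw -0.23759198521174585 -0.24063981767798606 [ 0.45950961 -0.14911671] [ 0.56160721 -0.05908583]
s1 [-0.0885  0.0849] [-0.0882  0.0839]
s2 [0.0885 0.0844] [0.0889 0.0834]
s3 [ 0.0884 -0.0849] [ 0.0888 -0.0859]
s4 [-0.0884 -0.0844] [-0.088  -0.0854]
amber [-0.0004  0.001 ] [0. 0.]
red [0.0156 0.0879] [0.016  0.0869]
blue [-0.0058 -0.0863] [-0.0055 -0.0873]
knob [-0.0624 -0.0237] [-0.062  -0.0247]
tab [0.0815 0.0027] [0.0818 0.0017]
```

In the tool's units: 0.0385 m is 38.5.

```bash
python3 nudge.py '[[[0,0,0,38.5,0],[0,0,0,38.5,0],[0,0,0,38.5,0],[0,0,0,38.5,0],[0,0,0,0,0]]]'; python3 nudge.py '[[[0,4,0,0,0],[0,4,0,0,0],[0,0,0,0,0],[0,0,0,0,0]]]'; for i in 1; do python3 nudge.py '[[[0,3,0,0,0],[0,0,0,0,0]]]'; done; python3 nudge.py '[[[0,3,0,0,0],[0,0,0,0,0]]]'; python3 nudge.py '[[[0,3,0,0,0],[0,0,0,0,0]]]'
```

```text
time: 3.08
tool_pos: [0.459, -0.1762, 0.0428]
ee_rot: [-3.127, -0.01, 1.712]
wrist_force: [-1.1, 0.7, -1.3]
width: 0.0003
finger_force: 0.0
time: 3.42
tool_pos: [0.4665, -0.1722, 0.0548]
ee_rot: [3.136, 0.004, 1.712]
wrist_force: [0.6, -0.3, 0.4]
width: 0.0002
finger_force: 0.0
time: 3.58
tool_pos: [0.4648, -0.1686, 0.0531]
ee_rot: [3.139, 0.001, 1.711]
wrist_force: [1.0, -0.1, -0.0]
width: 0.0006
finger_force: 0.0
time: 3.75
tool_pos: [0.4639, -0.1656, 0.0522]
ee_rot: [3.14, 0.001, 1.711]
wrist_force: [-0.1, -0.9, -0.0]
width: 0.0008
finger_force: 0.3
time: 3.92
tool_pos: [0.4631, -0.1624, 0.0517]
ee_rot: [3.141, 0.0, 1.711]
wrist_force: [-0.5, -0.0, 0.8]
width: 0.0002
finger_force: 0.4
```

In the tool's units: 0.0067 m is 6.7, -0.0011 m is -1.1, 0.1 rad is 1.

```bash
python3 nudge.py '[[[0,6.7,-1.1,0,1],[0,6.7,-1.1,0,1],[0,6.7,-1.1,0,1],[0,6.7,-1.1,0,1],[0,6.7,-1.1,0,1],[0,6.7,-1.1,0,1],[0,6.7,-1.1,0,1],[0,6.7,-1.1,0,1],[0,0,0,0,0]]]'
python3 - <<'E'
from h import *
import cv2
o=robot.get_obs();print(o["tool_pos"],o["ee_rot"],o["wrist_force"])
p=o["tool_pos"][:2]-np.array([.526,-.141]);y=o["ee_rot"][2];print("axis in tool",-p@[np.cos(y),np.sin(y)],-p@[np.sin(y),-np.cos(y)])
s=robot.snapshot("wrist");cv2.imwrite("pics/w2.png",s["color"])
E
```

```text
time: 4.67
tool_pos: [0.4657, -0.109, 0.0513]
ee_rot: [-3.141, -0.0, 0.91]
wrist_force: [0.2, -0.7, -0.9]
width: 0.0004
finger_force: 0.0
[ 0.46568707 -0.10896857  0.05134294] [-3.14125412e+00 -4.12120003e-04  9.10195416e-01] [ 0.17313396 -0.66342524 -0.89191313]
axis in tool 0.011714725123366734 0.06727872841633283
```

View pics/w2.png

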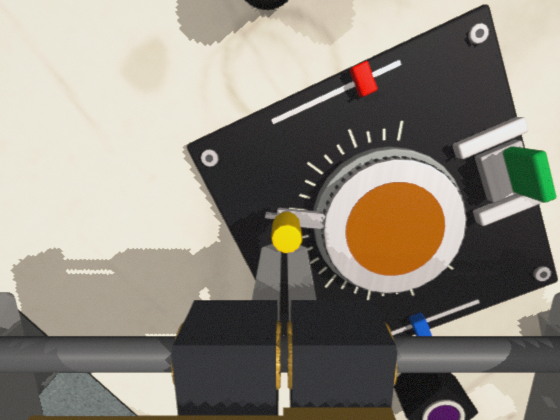

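The finger edge bears on the knob (bright top about (287,236), body up to (287,212)) and the lever has followed. The ring's amber centre is at (396,229).

```bash
python3 - <<'E'
from h import *
s=robot.snapshot("wrist")
c0=np.array([.526,-.141])
print("amber",ray(s,396,229,.036))
for u,v,z in [(287,236,.07),(287,225,.07),(267,214.5,.034),(363,79,.022)]:
    p=ray(s,u,v,z);d=p-c0;print(u,v,p.round(4),np.hypot(*d).round(4),np.arctan2(d[1],d[0]).round(4))
E
```

```text
amber [ 0.52549435 -0.14061016]
287 236 [ 0.4781 -0.0938] 0.0673 2.3636
287 225 [ 0.4816 -0.0892] 0.0683 2.279
267 214.5 [ 0.469  -0.0862] 0.0791 2.3766
363 79 [ 0.5606 -0.0587] 0.0893 1.1733
```

In the tool's units: 0.0067 m is 6.7, -0.0009 m is -0.9, 0.1 rad is 1.

```bash
python3 nudge.py '[[[0,6.7,-0.9,0,1],[0,6.7,-0.9,0,1],[0,6.7,-0.9,0,1],[0,6.7,-0.9,0,1],[0,6.7,-0.9,0,1],[0,6.7,-0.9,0,1],[0,6.7,-0.9,0,1],[0,6.7,-0.9,0,1],[0,6.7,-0.9,0,1],[0,6.7,-0.9,0,1],[0,6.7,-0.9,0,1],[0,0,0,0,0],[0,0,0,0,0]]]'
python3 - <<'E'
from h import *
import cv2
o=robot.get_obs();print(o["tool_pos"],o["ee_rot"],o["wrist_force"])
p=o["tool_pos"][:2]-np.array([.526,-.141]);y=o["ee_rot"][2];print("axis in tool",-p@[np.cos(y),np.sin(y)],-p@[np.sin(y),-np.cos(y)],"phi tcp",np.arctan2(p[1],p[0]))
s=robot.snapshot("wrist");a=s["color"][60:330,180:540];cv2.imwrite("pics/w3.png",cv2.resize(a,None,fx=2.2,fy=2.2,interpolation=cv2.INTER_CUBIC))
E
```

```text
time: 5.85
tool_pos: [0.5257, -0.0732, 0.0511]
ee_rot: [-3.141, 0.001, -0.185]
wrist_force: [-1.2, -0.7, -0.4]
width: 0.0006
finger_force: 0.0
[ 0.52571574 -0.07318535  0.0510697 ] [-3.14121945e+00  9.65146941e-04 -1.85485400e-01] [-1.18324101 -0.69437988 -0.43862401]
axis in tool 0.01278600694804343 0.06659899313193346 phi tcp 1.5749880015762028
```

View pics/w3.png

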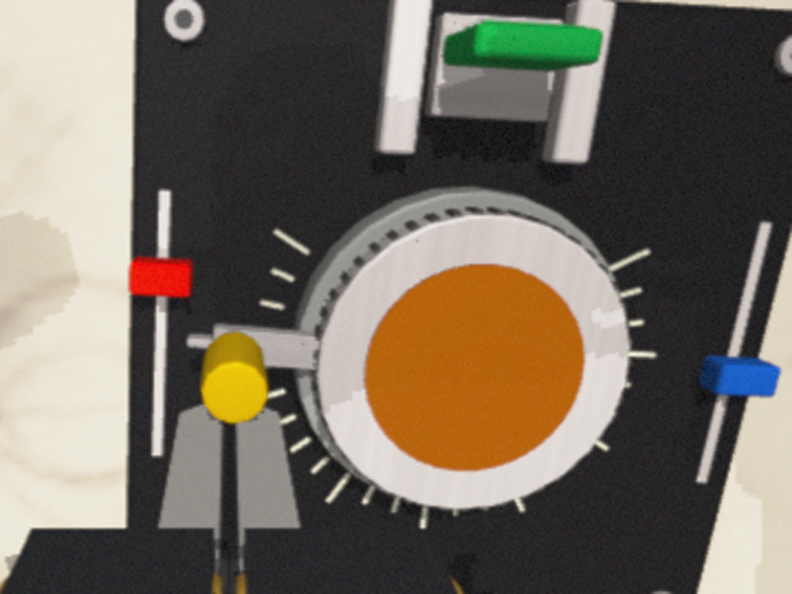

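Knob top is at crop (235,390), lever tip (189,341), red clip top about (161,280), amber centre (475,367).

```bash
cat > m.py <<'E'
from h import *
def ang(s,pts,c0,S,ou,ov):
    for k,u,v,z in pts:
        p=ray(s,ou+(u+.5)/S-.5,ov+(v+.5)/S-.5,z);d=p-c0;print(k,p.round(4),np.hypot(*d).round(4),np.arctan2(d[1],d[0]).round(4))
E
python3 - <<'E'
from m import *
s=robot.snapshot("wrist")
for c in ([.526,-.141],[.525,-.140]):
  ang(s,[("amber",475,367,.036),("knob",235,390,.07),("tip",189,341,.034),("red",161,280,.022),("red-",161,284,.022),("blue",733,375,.022),("screw",184,19,.012)],np.array(c),2.2,180,60)
E
```

```text
amber [ 0.5254 -0.1413] 0.0007 -2.6149
knob [ 0.5437 -0.0775] 0.0659 1.2995
tip [ 0.5467 -0.0655] 0.0783 1.3037
red [ 0.5624 -0.0599] 0.0889 1.1482
red- [ 0.5613 -0.0597] 0.0886 1.1611
blue [ 0.5033 -0.2197] 0.0819 -1.8518
screw [ 0.6302 -0.0799] 0.1208 0.5301
amber [ 0.5254 -0.1413] 0.0014 -1.2554
knob [ 0.5437 -0.0775] 0.0652 1.2806
tip [ 0.5467 -0.0655] 0.0776 1.2879
red [ 0.5624 -0.0599] 0.0884 1.1333
red- [ 0.5613 -0.0597] 0.0881 1.1461
blue [ 0.5033 -0.2197] 0.0826 -1.8368
screw [ 0.6302 -0.0799] 0.1211 0.5188
```

In the tool's units: 0.002 m is 2, 0.001 m is 1, 0.03 rad is 0.3.

```bash
python3 nudge.py '[[[0,2,-0.4,0,0.3],[0,2,-0.4,0,0.3],[0,2,-0.3,0,0.3],[0,2,-0.3,0,0.3],[0,1,0,0,0.15],[0,0,0,0,0],[0,0,0,0,0]]]'
python3 - <<'E'
from h import *
import cv2
o=robot.get_obs();print(o["tool_pos"],o["ee_rot"],o["wrist_force"])
p=o["tool_pos"][:2]-np.array([.526,-.141]);y=o["ee_rot"][2];print("axis in tool",-p@[np.cos(y),np.sin(y)],-p@[np.sin(y),-np.cos(y)],"phi tcp",np.arctan2(p[1],p[0]))
s=robot.snapshot("wrist");a=s["color"][140:290,200:400];cv2.imwrite("pics/w4.png",cv2.resize(a,None,fx=4,fy=4,interpolation=cv2.INTER_CUBIC))
E
```

```text
time: 6.53
tool_pos: [0.5346, -0.0738, 0.0513]
ee_rot: [-3.141, 0.001, -0.323]
wrist_force: [-1.0, 0.6, 0.4]
width: 0.0003
finger_force: 0.6
[ 0.53455436 -0.07377602  0.0512757 ] [-3.14136813e+00  8.97256065e-04 -3.22893710e-01] [-0.99618133  0.56899124  0.40304463]
axis in tool 0.013218694625084125 0.06646432596112534 phi tcp 1.444224922333775
```

View pics/w4.png

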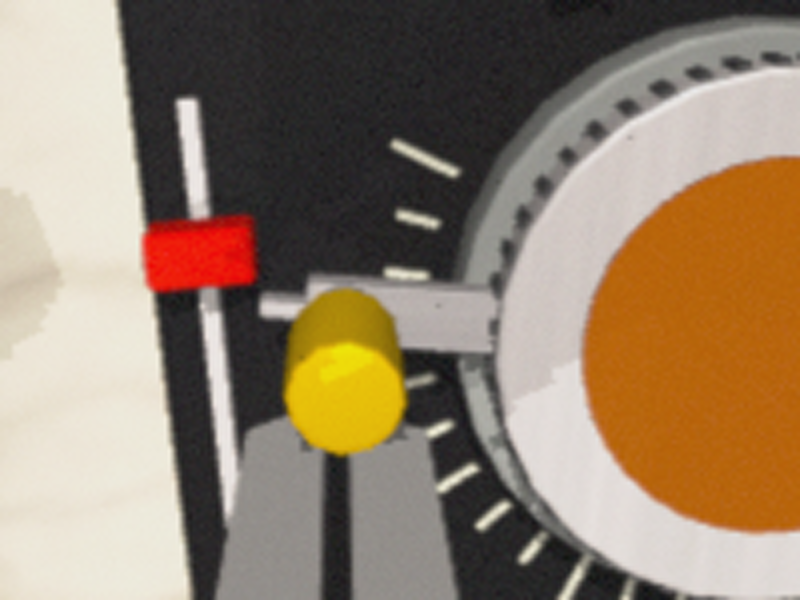

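Knob top is at (345,397), tip at (262,305), and the clip spans (145–257, 217–291), including its back side. To be exact I'll fit the clip and knob solids to the colour masks.

```bash
cat > fit.py <<'E'
from h import *
import cv2,sys
from scipy.optimize import least_squares
def proj(s,X):
    E=np.array(s["extrinsics"]);q=X@E[:3,:3].T+E[:3,3];return q[:,:2]/q[:,2:]*[s["fx"],s["fy"]]+[s["cx"],s["cy"]]
def blob(s,lo,hi):
    m=cv2.inRange(cv2.cvtColor(s["color"],cv2.COLOR_BGR2HSV),lo,hi)
    n,l,st,c=cv2.connectedComponentsWithStats(m);i=1+np.argmax(st[1:,4]);return c[i],st[i,4]
def hc(p):
    h=cv2.convexHull(p.astype(np.float32));M=cv2.moments(h);return np.array([M["m10"]/M["m00"],M["m01"]/M["m00"]]),M["m00"]
T=np.linspace(0,2*np.pi,60,endpoint=False)
def circ(c,r,z): return np.c_[c[0]+r*np.cos(T),c[1]+r*np.sin(T),0*T+z]
def run(s,c0=(.526,-.141)):
    out={}
    def loc(name,pts,b,x0):
        r=least_squares(lambda x:hc(proj(s,pts(x)))[0]-b[0],x0,diff_step=1e-4);A=hc(proj(s,pts(r.x)))[1]
        out[name]=r.x;print(name,r.x.round(4),"area",b[1],A.round(),end=" ")
        d=r.x-c0;print("rad",np.hypot(*d).round(4),"ang",np.arctan2(d[1],d[0]).round(4))
    y=-.238;R=np.array([[np.cos(y),-np.sin(y)],[np.sin(y),np.cos(y)]])
    bx=np.array([[a,b] for a in(-.005,.005) for b in(-.009,.009)])@R.T
    loc("amber",lambda x:circ(x,.03,.036),blob(s,(8,150,90),(17,255,230)),[.526,-.141])
    loc("red",lambda x:np.vstack([np.c_[bx+x,0*bx[:,:1]+z] for z in(.012,.022)]),blob(s,(0,180,100),(5,255,255)),[.562,-.06])
    loc("knob",lambda x:np.vstack([circ(x,.008,.044),circ(x,.008,.07)]),blob(s,(20,150,70),(32,255,255)),[.55,-.08])
    for c in (np.array(c0),out["amber"]):
        k,r=out["knob"]-c,out["red"]-c;print("lever-red",np.arctan2(k[1],k[0])-np.arctan2(r[1],r[0]))
if __name__=="__main__": run(robot.snapshot(sys.argv[1]))
E
python3 fit.py wrist
```

```text
Traceback (most recent call last):
  File "fit.py", line 26, in <module>
    if __name__=="__main__": run(robot.snapshot(sys.argv[1]))
                             ~~~^^^^^^^^^^^^^^^^^^^^^^^^^^^^^
  File "fit.py", line 21, in run
    loc("amber",lambda x:circ(x,.03,.036),blob(s,(8,150,90),(17,255,230)),[.526,-.141])
    ~~~^^^^^^^^^^^^^^^^^^^^^^^^^^^^^^^^^^^^^^^^^^^^^^^^^^^^^^^^^^^^^^^^^^^^^^^^^^^^^^^^
  File "fit.py", line 17, in loc
    out[name]=r.x;print(name,r.x.round(4),"area",b[1],A.round(),end=" ")
                                                      ^^^^^^^
AttributeError: 'float' object has no attribute 'round'
```

```bash
sed -i 's/A.round()/round(A)/' fit.py; python3 fit.py wrist; python3 fit.py top
```

```text
amber [ 0.5244 -0.1408] area 7191 7330 rad 0.0016 ang 3.0229
red [ 0.5625 -0.0596] area 461 546 rad 0.0892 ang 1.1489
knob [ 0.4289 -0.0549] area 1478 1269 rad 0.1298 ang 2.4161
lever-red 1.267274920057
lever-red 1.2770512104338934
amber [ 0.5386 -0.1356] area 114 554 rad 0.0137 ang 0.4009
red [ 0.6812 -0.5694] area 19 56 rad 0.4556 ang -1.2231Traceback (most recent call last):
  File "fit.py", line 26, in <module>
    if __name__=="__main__": run(robot.snapshot(sys.argv[1]))
                             ~~~^^^^^^^^^^^^^^^^^^^^^^^^^^^^^
  File "fit.py", line 23, in run
    loc("knob",lambda x:np.vstack([circ(x,.008,.044),circ(x,.008,.07)]),blob(s,(20,150,70),(32,255,255)),[.55,-.08])
                                                                        ~~~~^^^^^^^^^^^^^^^^^^^^^^^^^^^^
  File "fit.py", line 8, in blob
    n,l,st,c=cv2.connectedComponentsWithStats(m);i=1+np.argmax(st[1:,4]);return c[i],st[i,4]
                                                     ~~~~~~~~~^^^^^^^^^^
    return _wrapfunc(a, 'argmax', axis=axis, out=out, **kwds)
    return bound(*args, **kwds)
ValueError: attempt to get argmax of an empty sequence
```

```bash
sed -i 's/    n,l,st,c=/    m[270:]=0\n    n,l,st,c=/; s/(0,180,100),(5,/(0,120,60),(6,/; s/(20,150,70)/(20,120,60)/' fit.py; python3 fit.py wrist
python3 - <<'E'
from m import *
s=robot.snapshot("wrist")
ang(s,[("knob",345,397,.07),("tip",262,305,.034),("red",201,260,.022)],np.array([.526,-.141]),4,200,140)
E
```

```text
amber [ 0.5247 -0.1409] area 7119 7335 rad 0.0013 ang 3.0517
red [ 0.5626 -0.0596] area 502 546 rad 0.0892 ang 1.1485
knob [ 0.5504 -0.0798] area 1041 1144 rad 0.0659 ang 1.1912
lever-red 0.04265190772505201
lever-red 0.0375714470608588
knob [ 0.5511 -0.08  ] 0.0659 1.1808
tip [ 0.556  -0.0687] 0.0783 1.1782
red [ 0.5628 -0.0601] 0.0889 1.1436
```

```bash
python3 nudge.py '[[[0,1.3,-0.2,0,0.2],[0,1,-0.2,0,0.14],[0,0,0,0,0],[0,0,0,0,0]]]'
python3 fit.py wrist; python3 - <<'E'
from h import *
import cv2
o=robot.get_obs();p=o["tool_pos"][:2]-np.array([.526,-.141]);print(o["wrist_force"],o["tool_pos"],"phi tcp",np.arctan2(p[1],p[0]))
s=robot.snapshot("wrist");a=s["color"][140:290,200:400];cv2.imwrite("pics/w5.png",cv2.resize(a,None,fx=4,fy=4,interpolation=cv2.INTER_CUBIC))
E
```

```text
time: 7.17
tool_pos: [0.5375, -0.0744, 0.0514]
ee_rot: [3.142, -0.0, -0.358]
wrist_force: [-1.5, 0.3, -0.9]
width: 0.0004
finger_force: 0.5
amber [ 0.5248 -0.1409] area 7077 7317 rad 0.0012 ang 3.0741
red [ 0.5626 -0.0595] area 493 546 rad 0.0893 ang 1.1488
knob [ 0.553  -0.0809] area 1042 1141 rad 0.0659 ang 1.1481
lever-red -0.0006767595612975352
lever-red -0.00517786865812897
[-0.54037214  0.07973202 -0.57274502] [ 0.53749831 -0.07438288  0.05142472] phi tcp 1.3998774501464244
```

View pics/w5.png

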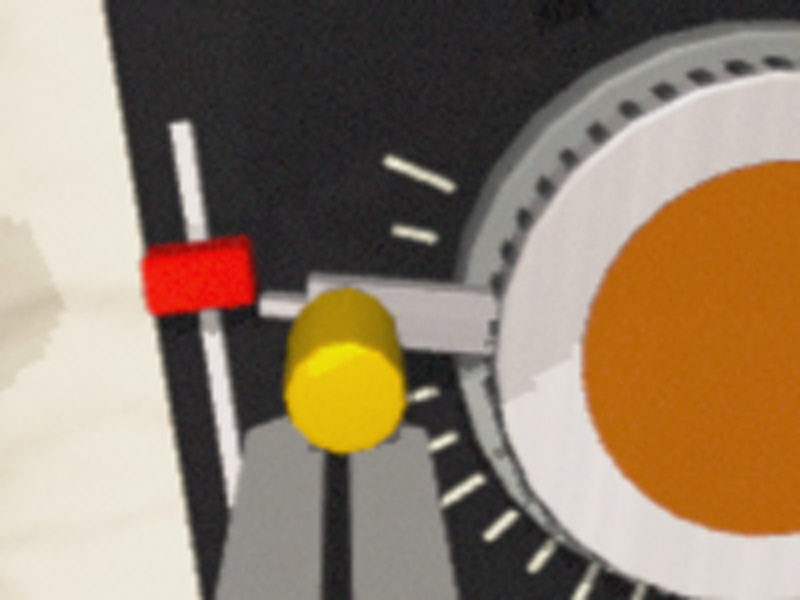

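```bash
python3 - <<'E'
from m import *
s=robot.snapshot("wrist")
ang(s,[("knob",345,396,.07),("tip",262,305,.034),("red",200,281,.022)],np.array([.526,-.141]),4,200,140)
E
python3 nudge.py '[[[0,-10,0,0,0],[0,-20,0,0,0],[0,-30,0,0,0],[0,-30,0,-30,0],[0,-30,0,-30,0],[0,0,0,-30,0],[0,0,0,0,0],[0,0,0,0,0],[0,0,0,0,0]]]'
python3 fit.py wrist; python3 - <<'E'
from h import *
import cv2
o=robot.get_obs();print(o["tool_pos"],o["ee_rot"])
s=robot.snapshot("wrist");a=s["color"][:280];cv2.imwrite("pics/w6.png",cv2.resize(a,(800,400),interpolation=cv2.INTER_CUBIC))
E
```

```text
knob [ 0.5536 -0.0812] 0.0659 1.1391
tip [ 0.5588 -0.0699] 0.0783 1.1388
red [ 0.5628 -0.0602] 0.0888 1.1439
time: 8.07
tool_pos: [0.4259, -0.0326, 0.1403]
ee_rot: [-3.141, -0.001, -0.358]
wrist_force: [0.7, -0.2, -0.7]
width: 0.0004
finger_force: 0.0
amber [ 0.5246 -0.1408] area 5143 5334 rad 0.0015 ang 2.9898
red [ 0.5624 -0.0594] area 333 371 rad 0.0894 ang 1.1506
knob [ 0.5527 -0.0808] area 620 671 rad 0.0659 ang 1.1536
lever-red 0.0029669460424199823
lever-red -0.0025927143549888676
[ 0.42544417 -0.03256825  0.13935987] [ 3.14138313e+00  1.43021896e-03 -3.58353551e-01]
```

View pics/w6.png

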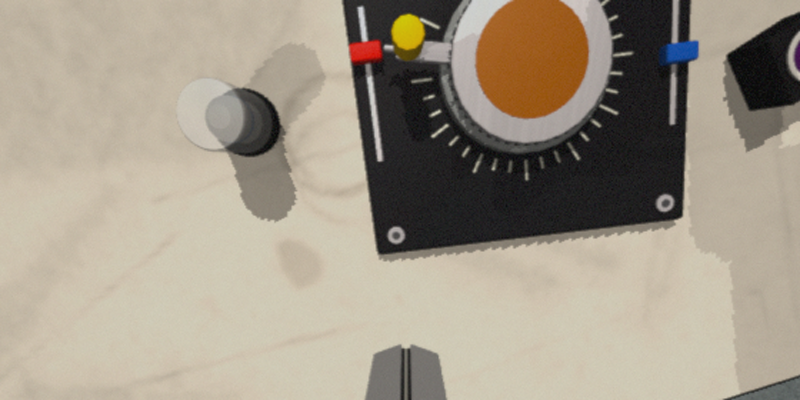

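Seen from clear of the unit, the lever tip points at the middle of the red clip: lever less red is within about 0.005 rad both ways. The case stands where it was. Next I go high round to the back of the green tab.

In the tool's units: 0.032 m is 32, 0.0064 m is 6.4, -0.125 rad is -1.25.

```bash
python3 nudge.py '[[[0,0,0,-30,0],[0,0,0,-30,0],[0,32,6.4,0,-1.25],[0,0,0,0,1.25],[0,32,6.4,0,0],[0,32,6.4,0,0],[0,32,6.4,0,0],[0,32,6.4,0,0],[0,32,6.4,0,0],[0,32,6.4,0,0],[0,32,6.4,0,0],[0,0,0,0,0]]]'
python3 nudge.py '[[[0,0,0,0,-1.25],[0,0,0,0,-1.25],[0,0,0,0,-1.25],[0,0,0,0,-1.25],[0,0,0,0,-1.25],[0,0,0,0,-1.25],[0,0,0,0,-1.25],[0,0,0,0,-1.25],[0,0,0,0,-1.25],[0,0,0,0,-1.25],[0,0,0,0,-1.25],[0,0,0,0,-1.25],[0,0,0,0,-1.25]]]'
python3 nudge.py '[[[0,0,0,0,-1.25],[0,0,0,0,-1.25],[0,0,0,0,-1.25],[0,0,0,0,-1.25],[0,0,0,0,-1.25],[0,0,0,0,-1.25],[0,0,0,0,-1.25],[0,0,0,0,-1.25],[0,0,0,0,-1.25],[0,0,0,0,-1.25],[0,0,0,0,-1.25],[0,0,0,0,-1.25],[0,0,0,0,-0.125],[0,0,0,0,0],[0,0,0,0,0]]]'
cat > t.py <<'E'
from fit import *
s=robot.snapshot("wrist");o=robot.get_obs()
y=-.238;R=np.array([[np.cos(y),-np.sin(y)],[np.sin(y),np.cos(y)]]);c=np.array([.5255,-.141])
print("tcp",o["tool_pos"],o["ee_rot"],"unit",(o["tool_pos"][:2]-c)@R)
b=blob(s,(50,100,30),(85,255,255))
bx=np.array([[a,b] for a in(-.004,.004) for b in(-.015,.015)])@R.T
f=lambda x:np.vstack([np.c_[bx+x,0*bx[:,:1]+z] for z in(.021,.048)])
r=least_squares(lambda x:hc(proj(s,f(x)))[0]-b[0],c+R@[.08,0],diff_step=1e-4)
print("tab unit",(r.x-c)@R,"area",b[1],hc(proj(s,f(r.x)))[1])
E
python3 t.py; python3 fit.py wrist
```

```text
time: 9.17
tool_pos: [0.6503, -0.1735, 0.193]
ee_rot: [3.141, 0.007, -0.361]
wrist_force: [-0.8, 0.5, -1.3]
width: 0.0004
finger_force: 0.0
time: 10.25
tool_pos: [0.6469, -0.1699, 0.1984]
ee_rot: [-3.138, -0.0, 1.273]
wrist_force: [-0.5, 0.5, -0.5]
width: 0.0002
finger_force: 0.0
time: 11.5
tool_pos: [0.6474, -0.1701, 0.1994]
ee_rot: [3.142, -0.002, 2.777]
wrist_force: [0.1, -0.2, -0.0]
width: 0.0002
finger_force: 0.0
tcp [ 0.64749404 -0.17017399  0.19974532] [ 3.14148359e+00 -1.13946480e-03  2.77719721e+00] unit [0.12543324 0.00040963]
tab unit [ 8.28050268e-02 -8.56720955e-05] area 299 334.50776741397567
amber [ 0.5245 -0.1405] area 3322 3470 rad 0.0016 ang 2.7931
red [ 0.5626 -0.059 ] area 206 233 rad 0.0898 ang 1.1511
knob [ 0.5527 -0.0806] area 383 396 rad 0.066 ang 1.1551
lever-red 0.004007063131511002
lever-red -0.002310073901511167
```

```bash
python3 nudge.py '[[[0,0,0,0,-1.2],[0,0,0,25,-0.07],[0,0,0,25,0],[0,0,0,25,0],[0,0,0,25,0],[0,0,0,25,0],[0,0,0,20,0],[0,0,0,15,0],[0,0,0,5,0],[0,0,0,0,0],[0,0,0,0,0],[0,8,0,0,0],[0,8,0,0,0],[0,4,0,0,0],[0,0,0,0,0],[0,0,0,0,0]]]'; python3 t.py
```

```text
time: 12.93
tool_pos: [0.6283, -0.1657, 0.0363]
ee_rot: [-3.142, 0.001, 2.906]
wrist_force: [0.9, -0.1, 0.5]
width: 0.0003
finger_force: 0.0
tcp [ 0.62844137 -0.16570502  0.03605157] [-3.14158585e+00  1.15181999e-03  2.90618259e+00] unit [0.10586405 0.00026078]
tab unit [ 8.20502555e-02 -6.29312731e-07] area 1375 1591.6856049618218
```

In the tool's units: 0.004 m is 4, 0.003 m is 3.

```bash
python3 nudge.py '[[[0,0,0,4,0],[0,3,0,0,0],[0,3,0,0,0],[0,2,0,0,0],[0,2,0,0,0],[0,2,0,0,0],[0,2,0,0,0],[0,2,0,0,0],[0,2,0,0,0],[0,2,0,0,0],[0,1,0,0,0],[0,0,0,0,0],[0,0,0,0,0]]]'; python3 t.py; python3 nudge.py '[[[0,2,0,0,0],[0,0,0,0,0],[0,0,0,0,0]]]';python3 t.py
```

```text
time: 14.07
tool_pos: [0.6076, -0.1607, 0.0315]
ee_rot: [3.141, -0.001, 2.906]
wrist_force: [0.3, -0.3, 0.4]
width: 0.0004
finger_force: 0.2
tcp [ 0.60764008 -0.16061642  0.03141121] [ 3.14144070e+00 -6.98350834e-04  2.90631738e+00] unit [0.08444942 0.00030184]
tab unit [6.94796700e-02 7.73681071e-05] area 1548 1750.503493978642
time: 14.37
tool_pos: [0.6059, -0.1603, 0.0314]
ee_rot: [3.142, -0.0, 2.906]
wrist_force: [1.3, -0.1, -0.1]
width: 0.0007
finger_force: 0.4
tcp [ 0.60593072 -0.1602392   0.03145392] [ 3.14148059e+00 -9.25266164e-05  2.90634372e+00] unit [0.08269932 0.00026543]
tab unit [0.06771968 0.00010097] area 1558 1751.8219992816448
```

In the tool's units: 0.001 m is 1.

```bash
python3 nudge.py '[[[0,1,0,0,0],[0,0,0,0,0],[0,0,0,0,0]]]';python3 t.py; python3 nudge.py '[[[0,1,0,0,0],[0,0,0,0,0],[0,0,0,0,0]]]';python3 t.py;python3 nudge.py '[[[0,1,0,0,0],[0,0,0,0,0],[0,0,0,0,0]]]';python3 t.py
```

```text
time: 14.67
tool_pos: [0.6051, -0.16, 0.0315]
ee_rot: [3.141, 0.0, 2.906]
wrist_force: [2.1, 0.1, 0.6]
width: 0.0004
finger_force: 0.6
tcp [ 0.60505597 -0.16004724  0.03144197] [3.14148128e+00 1.64914260e-04 2.90630216e+00] unit [0.08180397 0.00024575]
tab unit [0.06687597 0.00010609] area 1556 1752.5581117826514
time: 14.97
tool_pos: [0.604, -0.1598, 0.0315]
ee_rot: [3.141, 0.0, 2.906]
wrist_force: [1.0, -0.2, -0.6]
width: 0.0005
finger_force: 0.6
tcp [ 0.60402913 -0.1597873   0.03147059] [3.14151289e+00 5.57859484e-05 2.90634554e+00] unit [0.08074479 0.00025627]
tab unit [0.06577978 0.00010003] area 1557 1752.1774875612464
time: 15.27
tool_pos: [0.603, -0.1595, 0.0315]
ee_rot: [3.141, 0.0, 2.906]
wrist_force: [2.2, 0.2, 0.5]
width: 0.0006
finger_force: 0.6
tcp [ 0.60299828 -0.15956698  0.03146429] [ 3.14147136e+00 -2.93887673e-05  2.90627179e+00] unit [0.07969105 0.00022735]
tab unit [0.06472042 0.00011028] area 1556 1751.968474023044
```

Still moving with about 1–2 N, so it's not at the stop yet.

```bash
python3 nudge.py '[[[0,1,0,0,0],[0,0,0,0,0],[0,0,0,0,0]]]';python3 t.py; python3 nudge.py '[[[0,1,0,0,0],[0,0,0,0,0],[0,0,0,0,0]]]';python3 t.py;python3 fit.py wrist
```

```text
time: 15.57
tool_pos: [0.6028, -0.1595, 0.0315]
ee_rot: [3.141, 0.002, 2.906]
wrist_force: [4.2, -0.5, -1.7]
width: 0.0007
finger_force: 2.0
tcp [ 0.60279083 -0.15950223  0.03151902] [3.14148127e+00 1.71481821e-03 2.90626985e+00] unit [0.07947419 0.00024137]
tab unit [6.46533097e-02 5.34963303e-05] area 1581 1756.547040685895
time: 15.87
tool_pos: [0.6027, -0.1595, 0.0316]
ee_rot: [3.142, 0.004, 2.906]
wrist_force: [6.6, -1.3, -2.7]
width: 0.0008
finger_force: 3.4
tcp [ 0.60267895 -0.15946096  0.03151037] [3.14146017 0.00376226 2.90625338] unit [0.07935573 0.0002551 ]
tab unit [6.46201274e-02 6.88529409e-05] area 1591 1761.286667578388
amber [ 0.5247 -0.1407] area 11954 12077 rad 0.0013 ang 2.9435
red [ 0.5612 -0.0491] area 3 795 rad 0.0984 ang 1.2049
knob [ 0.5523 -0.0816] area 1775 1978 rad 0.065 ang 1.1532
lever-red -0.051679025189179884
lever-red -0.05822088908033174
```

The slide is against its stop: force is up to 6.6 N with no more travel. I back off, rise and check.

```bash
python3 nudge.py '[[[0,-5,0,0,0],[0,-10,0,0,0],[0,-15,0,0,0],[0,-15,0,0,0],[0,0,0,-30,0],[0,0,0,-35,0],[0,0,0,-35,0],[0,0,0,-35,0],[0,0,0,-35,0],[0,0,0,0,0],[0,0,0,0,0],[0,0,0,0,0],[0,0,0,0,0]]]'; python3 t.py; python3 fit.py wrist; python3 - <<'E'
from h import *
import cv2
s=robot.snapshot("wrist")["color"];t=robot.snapshot("top")["color"]
cv2.imwrite("pics/end.png",np.vstack([cv2.resize(s[60:260,100:460],(720,400)),cv2.resize(t[165:265,200:470],(720,200))[:200]]))
E
```

```text
time: 17.05
tool_pos: [0.6434, -0.1692, 0.1984]
ee_rot: [3.141, -0.006, 2.906]
wrist_force: [-0.6, -0.2, -0.6]
width: 0.0002
finger_force: 0.0
tcp [ 0.64347907 -0.1692141   0.19822115] [ 3.14102913 -0.00601297  2.90623887] unit [0.12130515 0.0003959 ]
tab unit [6.53268607e-02 9.69312752e-05] area 300 314.09525530971587
amber [ 0.5245 -0.1404] area 3304 3453 rad 0.0016 ang 2.7826
red [ 0.5629 -0.0586] area 187 227 rad 0.0903 ang 1.1495
knob [ 0.5526 -0.0807] area 376 398 rad 0.0658 ang 1.1558
lever-red 0.0062445161413395844
lever-red -0.00046103180277334843
```

View pics/end.png

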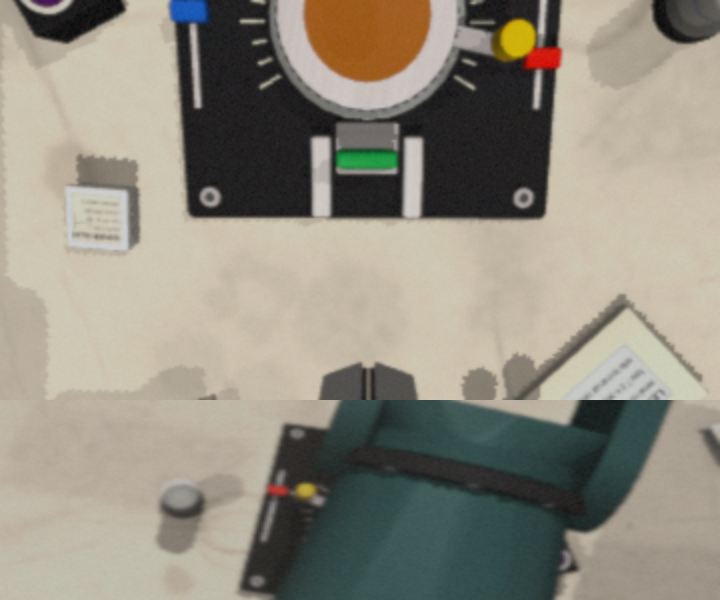

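The slide is home, at about 0.0653 m from the axis. The lever lies on the red clip within about 0.006 rad, and the box, case and cube are undisturbed.

```bash
python3 -c "
from bench import robot
print(robot.close_job())"
```

```text
the job is handed in; nothing more can be done
None
```

The job is handed in: the lever points at the red clip to within about 0.006 rad, the green slide is pushed home against its stop, and the boxes and cases were not touched (17 s of the 54 s used).

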